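Gauge a brass reducer and present it to the inspection camera

ROBOT

A 6-joint arm with a two-finger parallel gripper is mounted at the origin on the work surface. World frame = base frame: x ahead of the robot, y to its left, z up, the work surface at z = 0. Lengths are in mm, angles in rad, forces in N, time in s.
With the tool pointing down it reaches from about 300 to 775 mm from the base axis. Payload 14.6 kg.
Tool frame: the origin (TCP) lies on the centre line of the jaws, within the pads' length; the fingertips stand 19 mm ahead of it and the grasp point (between the pads) is the TCP (bot.tip_reach is the distance from the TCP to the fingertips, in mm); y points along the fingers, x is the direction in which the jaws open and shut, and the axes are right-handed (so a half turn about y gives the same grasp; the last joint's range is limited). The gripper opens to 85 mm and grips with 20 to 120 N. Pads are 22 mm wide; open, the fingers measure 114 mm over their backs; the gripper's body (76 mm by 85 mm) begins 54 mm behind the grasp point. The pads swing forward as they close: fully open they stand 13 mm farther back than shut.
Start: joints at [1.07, 0.3, 1.521, -0, 1.321, -0.067], TCP at [231.173, 499.047, 229.581] pointing down, gripper open.
Joint ranges: [-3.03, 3.03], [-0.79, 2.21], [0.23, 2.52], [-1.04, 4.18], [0, 3.07], [-2.55, 2.55]. Speed limits (rad/s): [2.22, 2.22, 2.57, 3.14, 3.14, 3.14].

INTERFACE

Orientations are given as a unit quaternion [w, x, y, z].
In Python, from rig import bot gives the robot as it stands. Calls block until the motion is done:
- bot.move_to(position, orientation): joint-space move of the TCP to a pose.
- bot.servo_line(position, attitude=None, speed=150, until_force=None): straight line of the TCP; attitude=None keeps the orientation; speed is the mean speed in mm/s. With until_force (N) it stops when the force on the tool has changed by that much, and returns True; else False.
- bot.move_joints(angles): joint-space move.
- bot.move_gripper(opening, grip_force=None): finger opening in mm; grip_force is the grip in N (None keeps the last); returns when the fingers have stopped.
- bot.dwell(seconds).
- bot.ik(position, orientation): joint angles nearest the present ones, or None.
- bot.read_state(): the state.
- bot.read_camera(name): name is "side" or "top" or "wrist"; returns a dict with "image" (480x640x3 uint8, blue, green, red), "depth" (480x640 float32, mm along the optical axis (not along the pixel's ray), 0 where there is no reading), "fovy" (degrees; the focal length in pixels is half the picture's height over the tangent of half this angle, whatever the lens; pixels are square), "cx", "cy" (the principal point, pixels), "eye" and "attitude" of the camera in the world; the wrist camera has in their place "mount" (4x4, takes a point from camera to tool coordinates, whose origin is the TCP and whose axes are the tool frame's). Camera axes: x right, y down, z forward; pixel columns grow to the right and rows downward; lengths in mm; the calibration is good to about 2 mm. A picture is of the moment at which its call begins: read the wrist's pose just before it.
A pose or a line that the arm cannot do raises bot.MotionError and nothing moves.
- bot.finish_job(): hands the job in, once; it reports no verdict.
The state is a dict: "clock": time; "joint_positions": joint angles; "qvel": joint speeds; "effort": joint torques, N m; "ee_pos": TCP position; "tool_rot": TCP orientation; "ft_force": force on the tool from outside, world axes, zero at the start; "moment": the same for the moment, N m; "grip_width": finger opening in mm.
Only numpy, scipy, OpenCV 4.12 (cv2) and the standard library are available. Lean on these libraries where they do the work, as an engineer would, in place of code of your own. Each camera call takes 0.05 s, during which the arm holds its last target.

TASK

Check the brass reducer lying in the bench length gauge: slide the gauge's jaw shut until it presses the reducer firmly against the fixed jaw, then draw the jaw back open by about 3 cm. Pick the reducer up and hold it in the air in front of the inspection camera, its small end 12 cm from the lens and facing it, with the reducer's axis along the camera's line of sight, which slopes down. Finish while holding it still there, with the jaw left open and the other things on the table left where they are.

Things in the scene. Friction and masses are not known exactly. Their poses are not given: they have to be found in the camera images.
- gauge: Bench length gauge, fixed to the table: a steel base plate 300 x 62 x 8 mm with a guide beam 30 mm wide on it, beam top 30 mm above the table. Origin on the table under the beam's centre line; x runs along the beam, z up. The base plate runs from x = -205 to +95 mm.
- fixed_jaw: The gauge's fixed jaw, a steel block at the +x end of the beam, 42 mm wide, its top 20 mm above its origin. Origin: centre of its measuring face, 48 mm above the table and 50 mm along +x from the gauge's origin; axes as the gauge's. It faces -x.
- sliding_jaw: The gauge's sliding jaw, moving along the beam only. Origin: centre of its measuring face, 48 mm above the table, facing +x to the fixed jaw; axes as the gauge's. Distance between the jaw origins = jaw gap (0 to 150 mm, starts 105 to 125). Face plate 42 mm wide, top 68 mm above the table; grey carriage behind it 84 x 50 mm, top at 38 mm. Slides at 1 N, stays put. Counts as shut: 2 N on both jaws for 0.1 s.
- jaw_grip (a point): Middle of the black grip lug on the sliding jaw's carriage: 30 mm long along the beam, 16 mm wide across it, top 80 mm above the table. This point is 66 mm above the table, on the beam's centre line, 57 mm behind the jaw's measuring face. The lug can be pinched across its 16 mm from above.
- reducer: Brass pipe reducer lying between the jaws, 80 mm long, about 220 g: eight-sided middle 22 mm long, 36 mm across flats, and round stubs of 20 and 32 mm diameter. Origin: centre of the middle, on the axis, 48 mm above the table at the start. x: along the axis to the small end, which starts 4 to 14 mm from the fixed jaw. Two flats stand upright at the sides (y), to be pinched from above.
- small_end (a point): Centre of the end face of the reducer's small stub (20 mm diameter), 39 mm from the reducer's origin along +x.
- large_end (a point): Centre of the end face of the reducer's large stub (32 mm diameter), 41 mm from the reducer's origin along -x.
- camera: Inspection camera on a fixed stand at the robot's left: white housing 85 x 56 x 56 mm, black lens barrel 42 mm in diameter. Origin: centre of the lens glass, 270 mm above the table. x: the line of sight, out of the lens, 20 degrees below level; y level; z up. Housing and stand (column to 333 mm above the table, base plate 130 x 120 mm) lie behind the lens.
- spare: Bystander: a brass nipple with equal stubs, 62 mm long, 38 mm across flats, lying loose on the table. Origin at its middle.
- tee: Bystander: a brass pipe tee, 70 x 59 x 37 mm, lying loose on the table. Origin at the middle of the underside of its straight run.
- white_carton: Bystander: a white carton 150 x 60 x 55 mm, loose on the table. Origin: centre of its underside.
- wrench: Bystander: a steel wrench 190 mm long, loose on the table.
Mind the look-alikes: they are no part of the job. What is shaped like the reducer but orange is not meant.

How it is judged (in metres and radians):
On the way, in this order (a step that is already met when the one before it is completed fails the run):
1. the sliding jaw presses the reducer against the fixed jaw, at least 2 N at each (contact force between each of sliding_jaw, fixed_jaw and reducer above 2 N), for 0.1 s.
2. the sliding jaw is drawn back so that the gap is over 95 mm, reducer still in the gauge (x of sliding_jaw in the frame of fixed_jaw below -0.095 m and height (world z) of reducer below 0.07 m), for 0.1 s.
3. the reducer is lifted by the gripper clear of the gauge (height (world z) of reducer above 0.11 m and contact force between reducer and the fingers above 0.5 N and contact force between reducer and gauge below 0.05 N), for 0.1 s.
At the end, for the whole second after the job is handed in: Reducer held still in the air by the gripper alone, small end facing the lens, 95 to 145 mm from it along the line of sight and within 25 mm of that line each way across; axis within 0.2 rad of it; jaw gap over 90 mm; loose bystanders within 30 mm of their start (x of small_end in the frame of camera between 0.095 and 0.145 m and y of small_end in the frame of camera between -0.025 and 0.025 m and z of small_end in the frame of camera between -0.025 and 0.025 m and x of large_end in the frame of camera above 0.16 m and angle between the x axis of reducer and the x axis of camera, either way round below 0.2 rad and height (world z) of reducer above 0.15 m and contact force between reducer and the fingers above 0.5 N and contact force between reducer and gauge below 0.05 N and contact force between reducer and camera below 0.05 N and linear speed of reducer below 0.03 m/s and x of sliding_jaw in the frame of fixed_jaw below -0.09 m and distance of each of spare, tee, white_carton, wrench from where it was at the start of the episode below 0.03 m); the arm keeps its last pose, push and grip.
It fails at once if a loose bystander is pushed more than 50 mm (distance of any of spare, tee, white_carton, wrench from where it was at the start of the episode above 0.05 m).
It also fails if it takes over 69 s, if anything falls off the work surface, if the arm or the gripper's body presses on something with over 40 N, if the wrist force passes 120 N, or if a joint passes its speed limit or range.

## Working session

There is one attempt and no reset: what is moved stays moved. The work goes in short steps, each a Python script; the robot and the scene stay as the last script left them, time stands still between calls to the robot, and variables do not carry over. Pictures are saved under pics/ and viewed, and the job is handed in when it is done.

```bash
ls; mkdir -p pics; cat > h.py <<'E'
import numpy as np, cv2
from rig import bot
from scipy.spatial.transform import Rotation as R
def q2m(q): return R.from_quat([q[1],q[2],q[3],q[0]]).as_matrix()
def m2q(m):
    q=R.from_matrix(m).as_quat(); return [float(q[3]),float(q[0]),float(q[1]),float(q[2])]
def cloud(c):
    d=c["depth"].astype(float); h,w=d.shape; f=h/2/np.tan(np.radians(c["fovy"])/2)
    v,u=np.mgrid[:h,:w]; P=np.stack([(u-c["cx"])/f*d,(v-c["cy"])/f*d,d],-1)
    if "eye" in c:
        A=np.array(c["attitude"]); M=q2m(A) if A.size==4 else A
        W=P@M.T+np.array(c["eye"])
    else:
        T=np.array(c["mount"]); W=P@T[:3,:3].T+T[:3,3]
        s=c["state"]; W=W@q2m(s["tool_rot"]).T+np.array(s["ee_pos"])
    W[d==0]=np.nan
    return W
def grab(n,tag):
    s=bot.read_state(); c=bot.read_camera(n); c["state"]=s
    cv2.imwrite(f"pics/{tag}.png",c["image"]); np.savez(f"pics/{tag}.npz",W=cloud(c),im=c["image"])
    return c
E
python3 - <<'E'
from h import *
for n in ["side","top","wrist"]:
    c=grab(n,n+"0"); print(n,{k:v for k,v in c.items() if k not in("image","depth","state")})
s=bot.read_state();print(s)
E
```

```text
pics
side {'fovy': 45.60864991790619, 'cx': 316.2043226454181, 'cy': 237.22651108264174, 'eye': array([ 138.47659288, 1026.57610019,  811.08113391]), 'attitude': array([ 0.1012875 , -0.15520662,  0.84896213, -0.49488892])}
top {'fovy': 47.233237212953824, 'cx': 312.43108924895165, 'cy': 236.7465475353058, 'eye': array([ 273.59619121,  -17.6219979 , 1541.87614358]), 'attitude': array([-0.06280973,  0.70867792, -0.69890461,  0.07323174])}
wrist {'fovy': 71.44098084852038, 'cx': 316.21959291047983, 'cy': 245.59344951824738, 'mount': array([[ 9.99999936e-01, -1.28448061e-04,  3.34442797e-04,
         7.49504509e-01],
       [-3.57998605e-04, -3.22552851e-01,  9.46551388e-01,
        -1.44322068e+02],
       [-1.37072124e-05, -9.46551447e-01, -3.22552877e-01,
         8.25102829e+01],
       [ 0.00000000e+00,  0.00000000e+00,  0.00000000e+00,
         1.00000000e+00]])}
{'clock': 0.15, 'joint_positions': array([ 1.07038977e+00,  3.00320021e-01,  1.52137231e+00,  3.97639969e-05,
        1.32068423e+00, -6.66020950e-02]), 'qvel': array([ 0.00100721, -0.00178189, -0.00243125,  0.00077895, -0.00044687,
       -0.00042339]), 'effort': array([ 2.33491010e-03, -5.43674219e+01, -3.61884212e+01,  4.52306710e-05,
        3.21092572e-03,  2.78064965e-05]), 'ee_pos': array([231.10258852, 498.92637719, 229.19251626]), 'tool_rot': array([-0.59576757,  0.59601036,  0.38042917, -0.38092822]), 'ft_force': array([ 0.06001657, -0.68667957, -0.63260943]), 'moment': array([-0.07476191, -0.01121137,  0.03066884]), 'grip_width': 85.17377990672772}
```

View pics/side0.png

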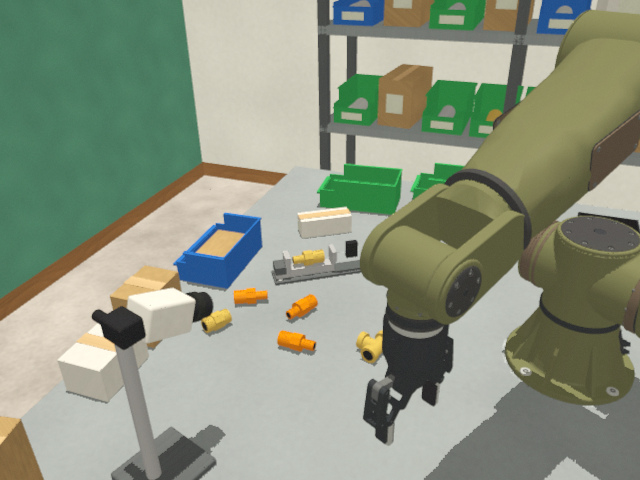

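View pics/top0.png

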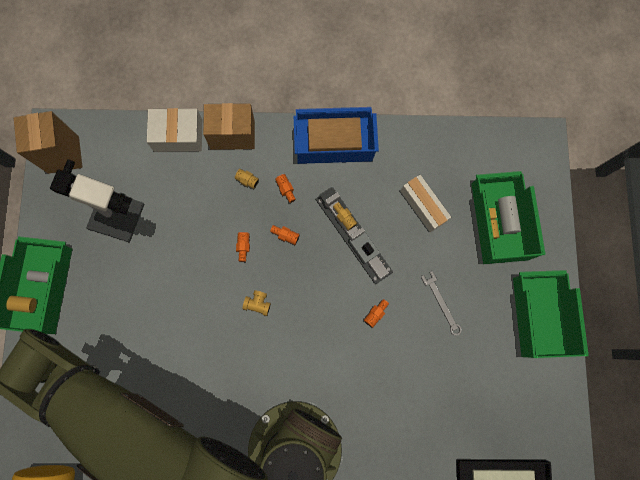

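View pics/wrist0.png

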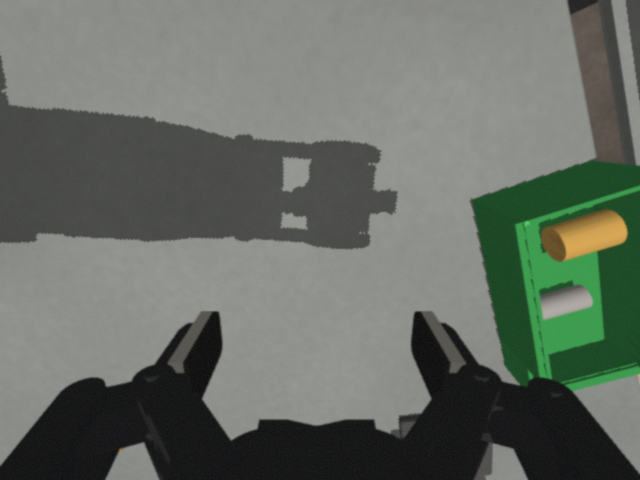

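The top picture shows the gauge from (325,195) to (385,278), its black lug at (368,248) and the brass reducer at (344,215). The inspection camera is at (65–140, 180–210). The orange pieces are decoys. Next I'll turn these pixels into positions.

```bash
python3 - <<'E'
from h import *
z=np.load("pics/top0.npz");W=z["W"];im=z["im"]
big=cv2.resize(im[170:300,290:420],None,fx=6,fy=6,interpolation=cv2.INTER_CUBIC)[:600]
cv2.imwrite("pics/topg.png",big)
cv2.imwrite("pics/topc.png",cv2.resize(im[150:250,40:170],None,fx=6,fy=6,interpolation=cv2.INTER_CUBIC))
s=np.load("pics/side0.npz");cv2.imwrite("pics/sideg.png",cv2.resize(s["im"][225:290,260:370],None,fx=7,fy=7,interpolation=cv2.INTER_CUBIC))
for (v,u) in [(248,368),(215,344),(230,358),(205,330),(278,383),(300,300)]: print((u,v),W[v,u].round(1))
# lens etc
for (u,v) in [(95,192),(125,203),(65,180),(135,205)]: print((u,v),W[v,u].round(1))
for (u,v) in [(200,305),(175,312),(338,253),(310,258),(282,265),(332,250),(351,248)]: print("side",(u,v),s["W"][v,u].round(1))
E
```

```text
(368, 248) [ 530.7 -188.6   77.8]
(344, 215) [ 624.3 -124.2   65.8]
(358, 230) [ 581.6 -162.3   70.6]
(330, 205) [661.9 -87.   27.9]
(383, 278) [ 457.3 -237.6   13.2]
(300, 300) [393.6  -6.    1.2]
(95, 192) [608.  463.8 322.9]
(125, 203) [589.5 401.9 298.3]
(65, 180) [632.4 530.2 332.6]
(135, 205) [655.6 468.1  16.9]
side (200, 305) [576.7 425.6 290.1]
side (175, 312) [584.6 477.2 311. ]
side (338, 253) [ 568.3 -192.7   36.7]
side (310, 258) [ 616.9 -116.7   55. ]
side (282, 265) [679.8 -81.7  41.4]
side (332, 250) [ 571.1 -154.5   66.6]
side (351, 248) [ 528.4 -180.    66.8]
```

View pics/topg.png

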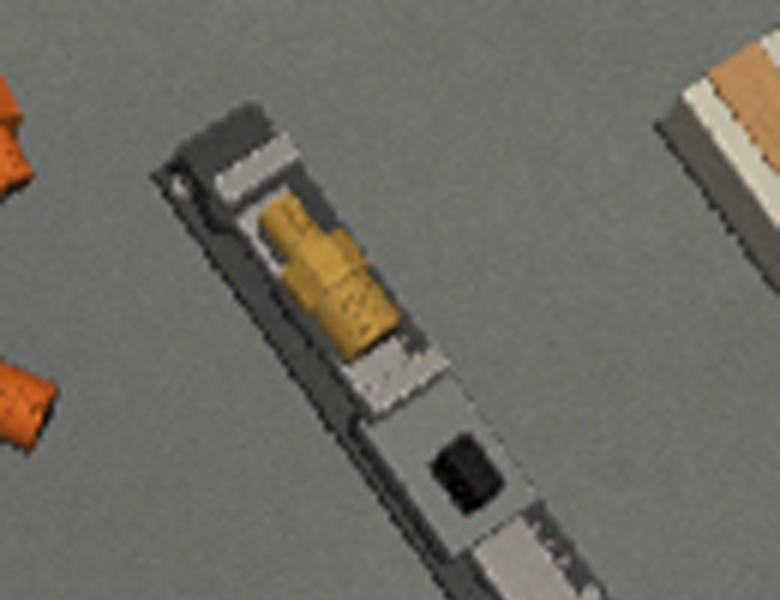

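View pics/sideg.png

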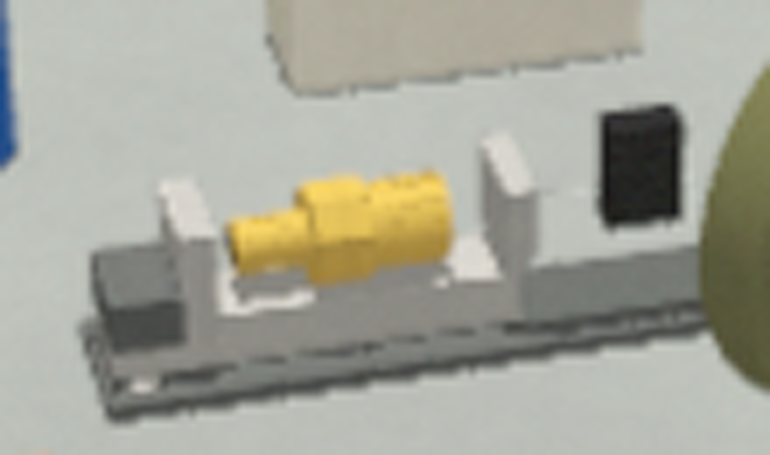

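View pics/topc.png

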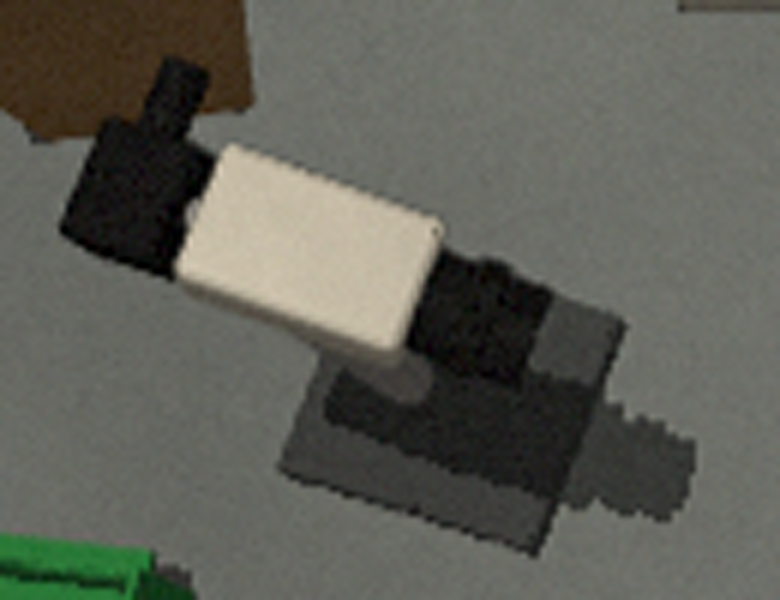

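```bash
python3 - <<'E'
from h import *
T=np.load("pics/top0.npz");S=np.load("pics/side0.npz")
def pts(Z,u0,u1,v0,v1): return Z["W"][v0:v1,u0:u1].reshape(-1,3),Z["im"][v0:v1,u0:u1].reshape(-1,3).astype(int)
# gauge
P,C=pts(T,300,410,170,300); 
def rect(Q,n):
    r=cv2.minAreaRect(Q[:,:2].astype(np.float32)); print(n,len(Q),[np.round(a,1) for a in r], Q[:,2].min().round(1),Q[:,2].max().round(1))
m=(P[:,2]>4)&(P[:,0]>430)&(P[:,1]<-60)&(P[:,1]>-270)
mx=m&~((C[:,2]-C[:,0])>40)
from scipy.spatial import cKDTree
rect(P[mx],"all")
lug=m&(C.max(1)<60)&(P[:,2]>60); rect(P[lug],"lug"); print(np.median(P[lug],0))
br=m&((C[:,2]-C[:,0])>60)&(P[:,2]>40); rect(P[br],"brass"); 
face=m&(P[:,2]>60)&~br&~lug; Q=P[face]
for s in (Q[Q[:,0]>630],Q[Q[:,0]<600]): rect(s,"face"); 
mu=P[br][:,:2].mean(0);u,s,vt=np.linalg.svd(P[br][:,:2]-mu);print("brass yaw",np.degrees(np.arctan2(*(vt[0]*np.sign(vt[0][0]))[::-1])),mu)
# camera
for Z,(a),n in((T,(40,170,150,230),"top"),(S,(80,230,270,350),"side")):
    P,C=pts(Z,*a); m=(P[:,2]>230)
    w=m&(C.min(1)>120); print(n,"white",w.sum())
    rect(P[w],n+"white")
    b=m&(C.max(1)<70)&(P[:,1]<440); rect(P[b],n+"blk")
    np.save(f"pics/{n}w.npy",P[w]);np.save(f"pics/{n}b.npy",P[b])
E
```

```text
all 2989 [array([ 603.4, -165. ]), array([209.9, 346.5]), np.float64(90.0)] 4.0 92.7
lug 74 [array([ 531.7, -189.1]), array([29.1, 16.5]), np.float64(36.6)] 60.1 92.7
[ 530.12067021 -188.59151119   79.67038594]
brass 283 [array([ 627.2, -124.9]), array([78.9, 35.3]), np.float64(40.1)] 48.1 75.9
face 89 [array([ 656.9, -100.8]), array([53.1, 42.6]), np.float64(32.1)] 60.1 74.6
face 80 [array([ 554. , -174.1]), array([61.8, 43.5]), np.float64(34.4)] 60.1 83.5
brass yaw 35.42095183057031 [ 622.80929286 -126.00380835]
top white 909
topwhite 909 [array([611.6, 476.1]), array([90.9, 53.7]), np.float64(73.4)] 306.3 345.2
topblk 377 [array([593.1, 414.6]), array([46.6, 46.5]), np.float64(77.9)] 270.9 308.1
side white 2644
sidewhite 2644 [array([610.7, 476.9]), array([176.1,  75.4]), np.float64(59.5)] 256.1 339.9
sideblk 442 [array([585.1, 415.1]), array([37.5, 37.7]), np.float64(54.9)] 261.7 302.6
```

```bash
cat >> h.py <<'E'
def tool(yaw,pitch=0,flip=1):
    """tool rot: reducer/gauge frame with x at yaw, pitched up by pitch; tool z=flip*x, tool y=-z"""
    c,s=np.cos(yaw),np.sin(yaw);cp,sp=np.cos(pitch),np.sin(pitch)
    x=np.array([c*cp,s*cp,sp]);zz=np.array([-c*sp,-s*sp,cp])
    Z=flip*x;Y=-zz;X=np.cross(Y,Z)
    return np.stack([X,Y,Z],1)
E
python3 - <<'E'
from h import *
from scipy.optimize import least_squares
s=bot.read_state();print(q2m(s["tool_rot"]).round(2))
wt,ws,bt,bs=[np.load(f"pics/{n}.npy") for n in("topw","sidew","topb","sideb")]
c20,s20=np.cos(np.radians(20)),np.sin(np.radians(20))
def frame(p):
    c,s=np.cos(p[2]),np.sin(p[2]); x=np.array([c*c20,s*c20,-s20]);y=np.array([-s,c,0]);return np.stack([x,y,np.cross(x,y)],1)
def loc(P,p): return (P-np.array([p[0],p[1],270]))@frame(p)
for nm,B,Wh in(("top",bt,wt),("side",bs,ws),("both",np.vstack([bt,bs]),np.vstack([wt,ws]))):
    def f(p):
        l=loc(B,p); r1=np.hypot(l[:,1],l[:,2])-21
        w=loc(Wh,p); r2=np.maximum(abs(w[:,1]),abs(w[:,2]))-28
        return np.r_[r1,r2]
    r=least_squares(f,[585,400,np.radians(-107)],loss="soft_l1",f_scale=2)
    p=r.x;l=loc(B,p);w=loc(Wh,p)
    print(nm,p[:2].round(1),np.degrees(p[2]).round(2),"barrel x pct",np.percentile(l[:,0],[1,5,50,90,95,98,99,100]).round(1),"white",np.percentile(w[:,0],[1,5,95,99]).round(1),"med res",np.median(abs(f(p))))
for yaw,flip in((35.4,1),(35.4,-1)):
    t=tool(np.radians(yaw),0,flip)
    for z in(250,66): print(flip,z,bot.ik([530.5,-188.8,z],m2q(t)))
    print("red",bot.ik([625,-125,48],m2q(t)))
    print("goal",bot.ik([542,255,216],m2q(tool(np.radians(73),np.radians(20),flip))))
E
```

```text
[[ 0.42 -0.   -0.91]
 [ 0.91 -0.    0.42]
 [-0.   -1.    0.  ]]
top [587.5 397.3] -107.83 barrel x pct [-48.5 -46.3 -26.3  -8.1  -5.4  -4.1  -3.6  -3.2] white [-132.  -128.5  -54.9  -51.5] med res 1.79335760268237
side [589.4 402.2] -107.91 barrel x pct [-33.9 -31.  -19.1  -1.5   0.3   1.4   2.    3.6] white [-140.9 -125.9  -48.2  -40.9] med res 0.8837255804273028
both [588.7 400.2] -107.9 barrel x pct [-45.  -40.6 -22.   -4.3  -2.   -0.7  -0.4   1.6] white [-137.9 -127.7  -50.8  -44.7] med res 1.0608117452438446
1 250 [-4.06956759e-01  3.14409429e-01  1.45433416e+00 -4.44089210e-16
  1.37284906e+00  5.45993012e-01]
1 66 [-4.06956759e-01  5.14669735e-01  1.63185741e+00 -4.44089210e-16
  9.95065505e-01  5.45993012e-01]
red [-2.54849969e-01  6.81274923e-01  1.40506765e+00 -4.44089210e-16
  1.05525008e+00  6.98099803e-01]
goal [0.258007   0.31546132 1.56864593 0.33378808 1.09168032 0.42442185]
-1 250 None
-1 66 None
red [-2.54849969e-01  6.81274923e-01  1.40506765e+00 -4.44089210e-16
  1.05525008e+00 -2.44349285e+00]
goal None
```

```bash
python3 - <<'E'
from h import *
t=tool(np.radians(35.5))
p=np.array([530.5,-188.8])+ -10*np.array([.814,.581])
bot.move_to([*p,200],m2q(t)); print(bot.read_state()["clock"],bot.read_state()["ee_pos"])
bot.dwell(0.3)
grab("wrist","w1"); grab("top","top1")
E
```

```text
2.8083 [ 522.59172648 -193.96774758  200.038446  ]
```

View pics/w1.png

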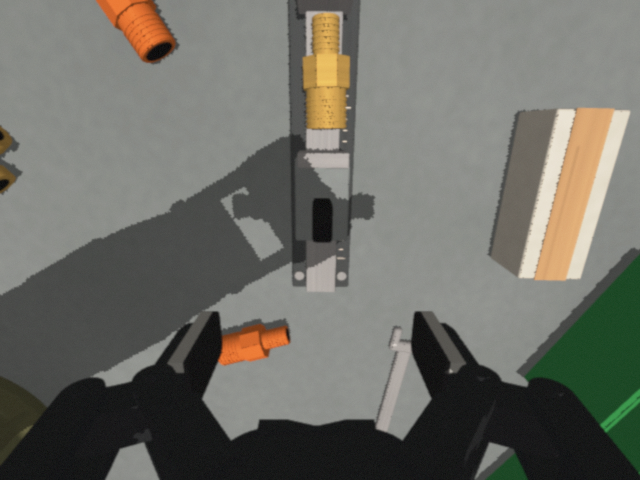

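The wrist view shows the gauge running straight up the picture: lug at (322,220), sliding face at (325,160), reducer from (325,130) to (325,15). I'll get the yaw, centre line, lug and faces from this cloud.

```bash
cat > meas.py <<'E'
from h import *
def meas(tag,yaw=np.radians(35.5)):
    z=np.load(f"pics/{tag}.npz");W=z["W"];im=z["im"].astype(int)
    c,s=np.cos(yaw),np.sin(yaw);O=np.array([540.,-184.]);
    L=W.copy();d=W[...,:2]-O;L[...,0]=d@[c,s];L[...,1]=d@[-s,c]
    reg=(abs(L[...,1])<45)&(L[...,0]>-150)&(L[...,0]<200)
    brassc=(im[...,2]-im[...,0])>50
    def st(m,n):
        P=L[m]; 
        if len(P)<20: print(n,len(P));return
        lo=np.percentile(P,2,0);hi=np.percentile(P,98,0)
        k=np.polyfit(P[:,0],P[:,1],1)
        w=(lo+hi)/2
        print(n,len(P),"x",lo[0].round(1),hi[0].round(1),"y",lo[1].round(1),hi[1].round(1),"z",np.median(P[:,2]).round(1),hi[2].round(1),"slope deg",np.degrees(k[0]).round(2),"mid world",(O+w[0]*np.array([c,s])+w[1]*np.array([-s,c])).round(1))
    st(reg&(im.max(2)<45)&(L[...,2]>72)&(L[...,2]<86),"lugtop")
    st(reg&brassc&(L[...,2]>52),"brass")
    st(reg&~brassc&(im.max(2)>70)&(L[...,2]>64)&(L[...,2]<72)&(L[...,0]<60),"slideface top")
    st(reg&~brassc&(im.max(2)>70)&(L[...,2]>64)&(L[...,2]<72)&(L[...,0]>60),"fixface top")
    st(reg&(L[...,2]>26)&(L[...,2]<33)&~brassc,"beam")
    st(reg&(L[...,2]>34)&(L[...,2]<42)&~brassc&(L[...,0]<40),"carriage")
E
python3 -c "
from meas import *
meas('w1');meas('top1')"
```

```text
lugtop 686 x -22.1 6.3 y -10.7 4.3 z 79.7 81.2 slope deg -0.74 mid world [ 535.4 -191.2]
brass 4143 x 67.5 144.3 y -22.0 10.5 z 61.2 67.0 slope deg -4.01 mid world [ 629.6 -127.2]
slideface top 787 x 36.8 47.9 y -23.9 16.4 z 67.9 69.5 slope deg 6.4 mid world [ 576.6 -162.4]
fixface top 0
beam 2799 x -91.6 155.7 y -18.9 11.2 z 30.0 31.7 slope deg 0.27 mid world [ 568.3 -168.5]
carriage 3056 x -33.0 33.1 y -27.7 20.7 z 37.9 39.5 slope deg -0.08 mid world [ 542.  -186.8]
lugtop 0
brass 280 x 66.5 143.4 y -17.9 14.1 z 61.7 70.6 slope deg 0.21 mid world [ 626.5 -124.6]
slideface top 17
fixface top 67 x 155.1 169.1 y -22.5 19.3 z 67.9 71.4 slope deg 9.52 mid world [672.9 -91.1]
beam 102 x 35.9 184.5 y -14.1 20.9 z 30.2 32.9 slope deg 2.81 mid world [ 627.7 -117.3]
carriage 15
```

```bash
python3 - <<'E'
from h import *
t=m2q(tool(np.radians(35.6)))
bot.move_gripper(50)
bot.move_to([535.2,-191.2,120],t)
print(bot.servo_line([535.2,-191.2,66],speed=80,until_force=15))
print(bot.read_state()["ee_pos"],bot.read_state()["ft_force"])
bot.move_gripper(5,40)
s=bot.read_state();print(s["clock"],s["ee_pos"],s["ft_force"],s["grip_width"])
E
```

```text
False
[ 535.43804758 -191.27784497   66.31306835] [ 0.90490448 -0.18967022 -0.55047439]
5.2917 [ 535.34407918 -191.1659226    66.53006442] [-2.02718575  1.8319361   5.4048347 ] 14.954589157063024
```

```bash
python3 - <<'E'
from h import *
yaw=np.radians(35.6);u=np.array([np.cos(yaw),np.sin(yaw),0])
p0=np.array([535.34,-191.17,66.5])
print(bot.servo_line(p0+45*u,speed=25,until_force=12))
s=bot.read_state();print(s["clock"],(s["ee_pos"]-p0)@u,s["ft_force"],s["ft_force"]@u)
bot.dwell(0.4)
s=bot.read_state();print(s["clock"],(s["ee_pos"]-p0)@u,s["ft_force"],s["ft_force"]@u,s["grip_width"])
grab("wrist","w2");grab("side","s2")
E
```

```text
True
6.4167 27.421086311632617 [-3.56756294 -1.02106118  6.58282058] -3.4951713062608514
6.8167 27.439209815618295 [-2.56643197 -1.06381424  6.09402458] -2.7060384934196566 14.785580858013303
```

View pics/w2.png

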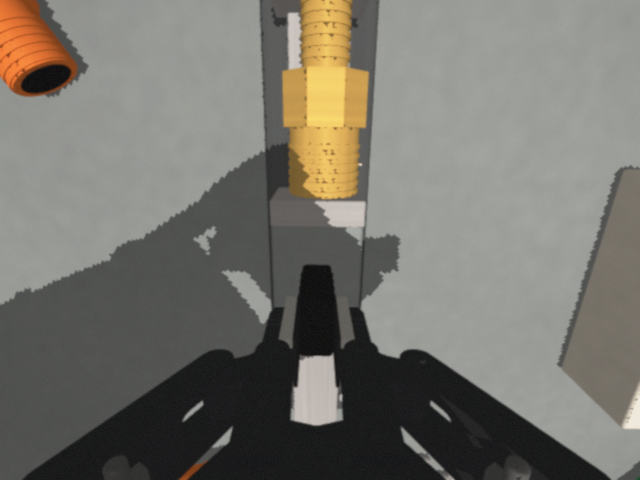

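View pics/s2.png

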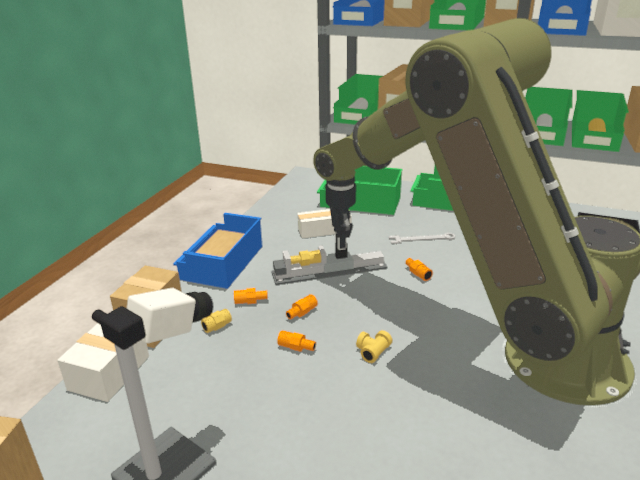

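The jaw stopped after 27.4 mm with the reducer touching its face, about where I predicted. Only about 3 N is left, so I'll press harder and hold.

```bash
python3 - <<'E'
from h import *
yaw=np.radians(35.6);u=np.array([np.cos(yaw),np.sin(yaw),0])
p0=np.array([535.34,-191.17,66.5])
for d in (28.2,29,30):
    print(bot.servo_line(p0+d*u,speed=10,until_force=20))
    bot.dwell(0.2)
    s=bot.read_state();f=s["ft_force"];print(s["clock"],d,(s["ee_pos"]-p0)@u,f.round(2),f@u)
    if -f@u>14: break
bot.dwell(.3);s=bot.read_state();f=s["ft_force"];print(s["clock"],(s["ee_pos"]-p0)@u,f.round(2),f@u,s["grip_width"])
E
```

```text
False
7.3667 28.2 27.473187242336834 [-6.45 -4.14  4.48] -7.654187300555312
False
7.8167 29 27.526617859863144 [-12.93  -8.39   8.2 ] -15.396401297730652
8.1167 27.52128564139298 [-11.85  -7.25   7.25] -13.85699300544056 15.018554896200571
```

The jaw now holds with about 14 N. Next I draw it back 30 mm.

```bash
python3 - <<'E'
from h import *
yaw=np.radians(35.6);u=np.array([np.cos(yaw),np.sin(yaw),0])
p0=np.array([535.34,-191.17,66.5])
bot.servo_line(p0-2.5*u,speed=40); bot.dwell(0.3)
s=bot.read_state();f=s["ft_force"];print(s["clock"],(s["ee_pos"]-p0)@u,f.round(2),s["grip_width"])
bot.move_gripper(50); bot.dwell(.2)
bot.servo_line((p0-2.5*u)+[0,0,110],speed=120)
bot.move_gripper(85)
bot.move_to([*(np.array([540,-184])+35*u[:2]+(-4)*np.array([-u[1],u[0]])),190],m2q(tool(yaw)));bot.dwell(.3)
grab("wrist","w3");
print(bot.read_state()["clock"])
from meas import meas
meas("w3")
E
```

```text
9.35 -2.3767179801682126 [-2.17  1.23  4.2 ] 15.016978767775063
12.15
lugtop 569 x -23.2 4.1 y -9.9 3.7 z 79.7 81.2 slope deg 0.49 mid world [ 534.  -192.1]
brass 3730 x 77.8 153.8 y -22.8 8.7 z 61.1 66.8 slope deg -0.39 mid world [ 638.3 -122.5]
slideface top 762 x 34.2 46.1 y -23.8 16.1 z 67.9 69.3 slope deg 4.94 mid world [ 574.9 -163.8]
fixface top 1309 x 155.7 169.3 y -24.5 15.4 z 68.0 69.6 slope deg 4.71 mid world [675.  -93.4]
beam 2307 x -91.3 153.7 y -18.9 11.4 z 29.9 31.4 slope deg 0.82 mid world [ 567.6 -168.9]
carriage 2376 x -35.0 26.0 y -27.7 20.7 z 37.9 39.5 slope deg -0.28 mid world [ 538.4 -189.5]
```

View pics/w3.png

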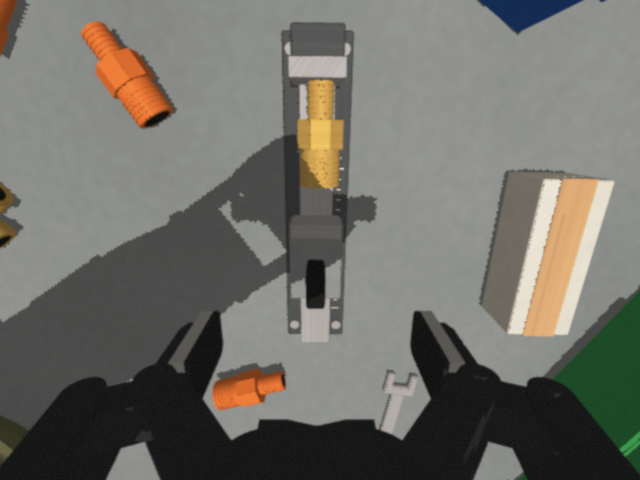

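```bash
python3 - <<'E'
from h import *
z=np.load("pics/w3.npz");W=z["W"];im=z["im"].astype(int)
yaw=np.radians(35.5);c,s=np.cos(yaw),np.sin(yaw);d=W[...,:2]-[540.,-184.]
x=d@[c,s];y=d@[-s,c];Z=W[...,2]
b=((im[...,2]-im[...,0])>50)&(abs(y)<45)&(x>60)&(x<160)
m=b&(Z>64.5);print("hex top",m.sum(),np.percentile(x[m],[2,98]),np.percentile(y[m],[2,50,98]))
for a,e in((79,100),(108,126),(130,150)):
    m=b&(x>a)&(x<e)&(Z>45);k=np.percentile(y[m],[1,99]);print(a,k,k.mean(),np.percentile(Z[m],99),"ridge y",np.median(y[m&(Z>np.percentile(Z[m],85))]))
E
```

```text
hex top 839 [ 80.31504705 127.63663889] [-15.95345783  -6.93842664   1.52401601]
79 [-22.09592002   8.55794229] -6.768988862171236 65.44454004063616 ridge y -6.990940108716514
108 [-24.55458951  10.39398246] -7.080303525981167 67.43507088365915 ridge y -6.147090311493104
130 [-17.0402537    2.49396215] -7.273145776796584 59.85817303626674 ridge y -6.882713461669377
```

```bash
python3 - <<'E'
from h import *
yaw=np.radians(35.5);c,s=np.cos(yaw),np.sin(yaw)
p=np.array([540,-184])+117*np.array([c,s])-7*np.array([-s,c]);print(p)
t=m2q(tool(np.radians(35.2)))
bot.move_gripper(65)
bot.move_to([*p,130],t)
print(bot.servo_line([*p,48.5],speed=80,until_force=15))
s0=bot.read_state();print(s0["ee_pos"],s0["ft_force"])
bot.move_gripper(20,80);bot.dwell(.2)
s1=bot.read_state();print(s1["ee_pos"],s1["ft_force"],s1["grip_width"])
bot.servo_line([*p,150],speed=80);bot.dwell(.3)
s1=bot.read_state();print(s1["clock"],s1["ee_pos"],s1["ft_force"],s1["grip_width"])
bot.servo_line([*p,230],speed=120);bot.dwell(.2)
grab("side","s4");grab("wrist","w4");grab("top","top4")
E
```

```text
[ 639.31643634 -121.75656281]
False
[ 639.6553973  -121.8266021    49.14658178] [ 0.20019521 -0.25327301  0.50126913]
[ 639.4622706  -121.72414184   49.42821986] [-4.25788932  0.67989591  6.00754254] 32.89336100070976
16.4667 [ 639.25689885 -121.73578781  149.79891666] [-0.53750169 -0.77993762 -2.1911707 ] 32.72767068574084
```

View pics/s4.png

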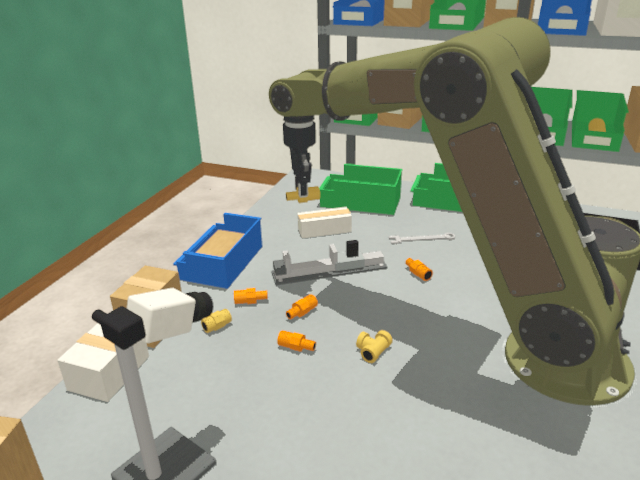

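View pics/w4.png

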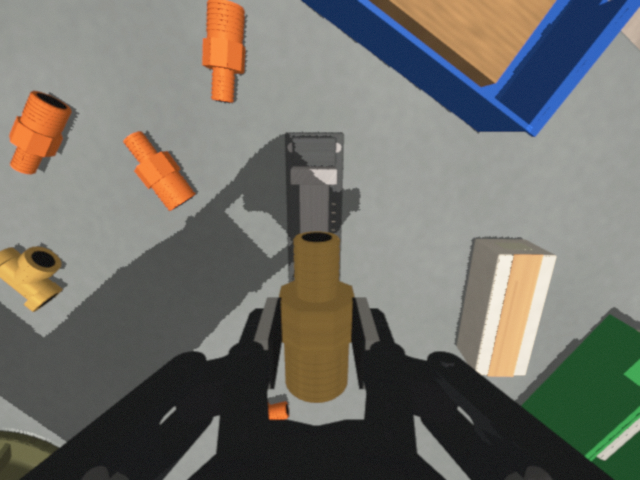

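The side view (302,193) and wrist view (hex at 317,310) show the reducer held clear of the gauge, with the jaw open. Now I'll measure how it sits in the hand.

```bash
python3 - <<'E'
from h import *
z=np.load("pics/w4.npz");W=z["W"];im=z["im"].astype(int)
s=bot.read_state();Rt=q2m(s["tool_rot"]);L=(W-s["ee_pos"])@Rt
b=((im[...,2]-im[...,0])>25)&(abs(L[...,0])<25)&(abs(L[...,2])<60)&(abs(L[...,1])<30)
for a,e in((-40,-30),(-30,-14),(-8,8),(15,25),(25,37)):
    m=b&(L[...,2]>a)&(L[...,2]<e);
    if m.sum()<10: print(a,m.sum());continue
    k=np.percentile(L[...,0][m],[1,99]);print(a,m.sum(),"x",k,k.mean(),"top y",np.percentile(L[...,1][m],3))
m=b;print("z ext",np.percentile(L[...,2][m],[.5,99.5]))
d=np.radians(-107.9);yg=np.radians(72.1)
for lens in ([589,400,270],):
  for dist in (259,159):
    D=np.array([np.cos(d)*np.cos(np.radians(20)),np.sin(d)*np.cos(np.radians(20)),-np.sin(np.radians(20))])
    P=np.array(lens)+dist*D;print(P,bot.ik(P,m2q(tool(yg,np.radians(20)))))
print(s["joint_positions"])
E
```

```text
-40 1079 x [-15.99581651  15.85807912] -0.06886869693712683 top y -15.06800763200339
-30 1733 x [-15.7434167  15.9149092] 0.08574625374301093 top y -15.001141414012165
-8 2169 x [-16.14910711  16.52041245] 0.1856526692859397 top y -17.01446264966311
15 855 x [-9.9198179  10.29021864] 0.18520037007829515 top y -9.255304746272948
25 1150 x [-10.12606044  10.51875778] 0.19634867059923522 top y -9.332817871323543
z ext [-40.25396385  38.78599653]
[514.19542686 168.40058402 181.41678288] [0.10482306 0.24484941 1.74563717 0.37188785 1.03622257 0.24460238]
[543.07750143 257.82120795 215.61879721] [0.26379871 0.31769299 1.56662362 0.33032346 1.08481491 0.4461723 ]
[-2.44439931e-01  5.29926119e-01  1.19944637e+00  9.24910747e-06
  1.41271637e+00  7.11989148e-01]
```

```bash
python3 - <<'E'
from h import *
yg=np.radians(72.1);d=yg-np.pi;q=m2q(tool(yg,np.radians(20)))
D=np.array([np.cos(d)*np.cos(np.radians(20)),np.sin(d)*np.cos(np.radians(20)),-np.sin(np.radians(20))])
Lp=np.array([589,400,271.])
bot.move_to(Lp+259*D,q);print(bot.read_state()["ee_pos"])
print(bot.servo_line(Lp+159*D,speed=60,until_force=15))
bot.dwell(.3);s=bot.read_state();print(s["clock"],s["ee_pos"],Lp+159*D,s["grip_width"],s["ft_force"])
for n in("side","wrist","top"):grab(n,n+"5")
E
```

```text
[514.9563679  167.79274849 182.76189917]
False
20.95 [543.067084   257.77599639 216.64169953] [543.07750143 257.82120795 216.61879721] 32.612665369738174 [-0.04202559  0.04434267 -2.98602134]
```

View pics/side5.png

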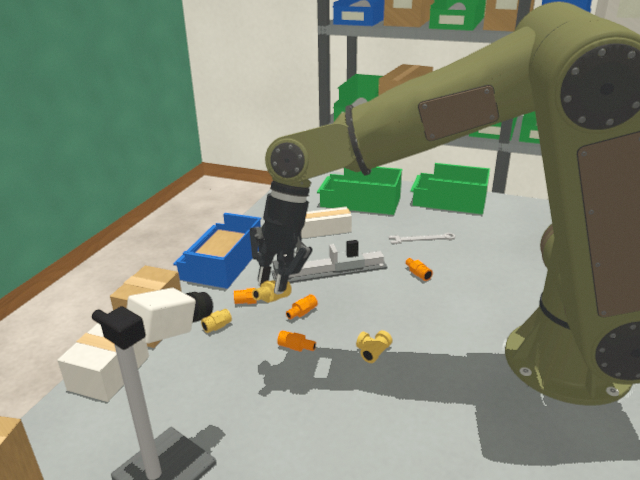

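View pics/wrist5.png

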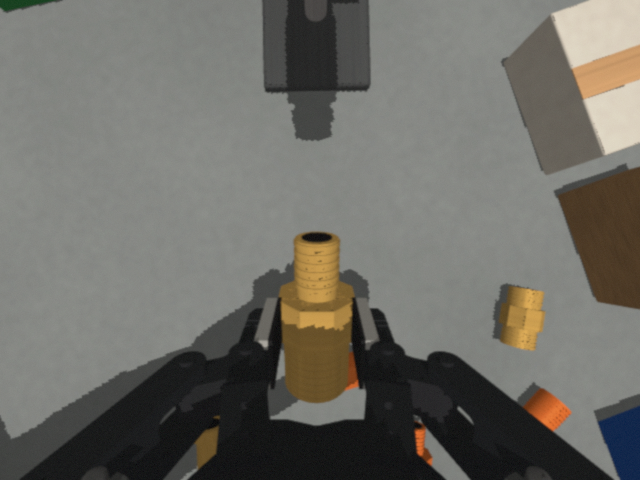

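View pics/top5.png

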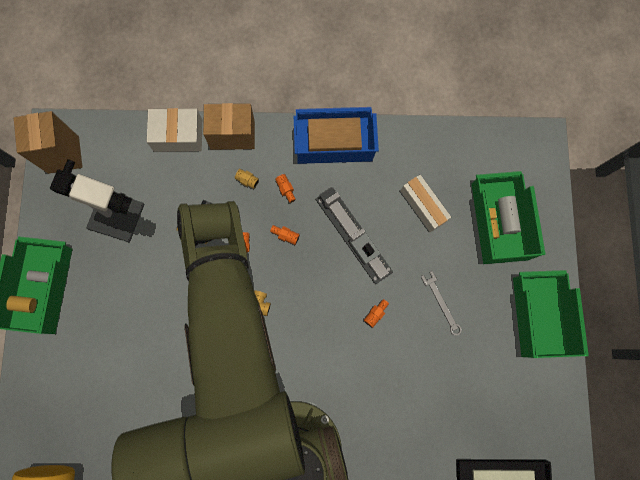

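The side view shows the reducer at (270,292), pointing at the lens (203,305). In the wrist view the small end (317,237) lines up with the stand's base (317,50). The bystanders look unmoved in the top view. Next is a numeric check of the reducer and lens in one cloud, plus bystander shift.

```bash
python3 - <<'E'
from h import *
z=np.load("pics/side5.npz");W=z["W"];im=z["im"].astype(int)
yg=np.radians(72.1);d=yg-np.pi;a=np.radians(20)
x=np.array([np.cos(d)*np.cos(a),np.sin(d)*np.cos(a),-np.sin(a)]);y=np.array([-np.sin(d),np.cos(d),0]);F=np.stack([x,y,np.cross(x,y)],1)
L=(W-[589,400,270.])@F
m=((im[...,2]-im[...,0])>50)&(abs(L[...,1])<40)&(abs(L[...,2])<40)&(L[...,0]>90)&(L[...,0]<220)
v,u=np.where(m);print("reducer px",u.min(),u.max(),v.min(),v.max(),m.sum())
P=L[m]
print("x ext",np.percentile(P[:,0],[.5,2,98,99.5]))
for lo,hi,r in((120,146,10),(175,200,16)):
    Q=P[(P[:,0]>lo)&(P[:,0]<hi)]
    from scipy.optimize import least_squares
    if len(Q)>10:
        f=least_squares(lambda p:np.hypot(Q[:,1]-p[0],Q[:,2]-p[1])-r,[0,0],loss="soft_l1");print("stub",len(Q),f.x,Q.mean(0))
bl=(im.max(2)<70)&(abs(L[...,1])<28)&(abs(L[...,2])<28)&(L[...,0]>-50)&(L[...,0]<10)
Q=L[bl];f=least_squares(lambda p:np.hypot(Q[:,1]-p[0],Q[:,2]-p[1])-21,[0,0],loss="soft_l1");print("barrel",len(Q),f.x,Q[:,0].max(),np.percentile(Q[:,0],95))
# bystanders: top0 vs top5
A=np.load("pics/top0.npz")["im"].astype(int);B=np.load("pics/top5.npz")["im"].astype(int)
for n,(u0,u1,v0,v1) in dict(spare=(225,265,165,192),tee=(255,275,285,320),carton=(395,455,170,235),wrench=(415,465,265,340)).items():
    print(n,np.percentile(abs(A-B)[v0:v1,u0:u1],[50,98,100]))
s=bot.read_state();print(s["ee_pos"],s["qvel"].round(4),s["clock"])
from scipy.spatial.transform import Rotation
E
```

```text
reducer px 252 290 280 302 466
x ext [120.79424571 121.56083079 198.43022193 199.35740092]
stub 154 [-1.50516731 -0.57319711] [130.35596649  -5.94139481   1.90411431]
stub 73 [-1.75811013 -0.33861474] [190.44359761 -16.23536268   0.70507828]
barrel 444 [-0.47929767  0.97196024] 1.3098168269375452 -2.0877359717153605
spare [ 5. 11. 15.]
tee [  6.   105.04 156.  ]
carton [ 5. 11. 16.]
wrench [ 5. 11. 18.]
[543.07541131 257.80597149 216.62814646] [-0.001  -0.0003  0.0009  0.0009  0.0017  0.0012] 21.1
```

The small end is about 120 mm from the lens and within 2 mm of the line of sight. The arm partly hides the tee from above, but the side view shows it unmoved. Handing in.

```bash
python3 - <<'E'
from h import *
a=np.load("pics/s2.npz")["im"].astype(int);b=np.load("pics/side5.npz")["im"].astype(int)
print("tee side diff",np.percentile(abs(a-b)[328:365,352:398],[50,98,100]))
print(bot.finish_job(),bot.read_state()["clock"])
E
```

```text
tee side diff [ 7. 86. 94.]
the job is handed in; nothing more can be done
the job is handed in; nothing more can be done
```

```bash
python3 - <<'E'
import numpy as np
for t in("s2","s4","side5"):
    z=np.load(f"pics/{t}.npz");i=z["im"].astype(int)[325:368,345:400];W=z["W"][325:368,345:400]
    m=((i[...,2]-i[...,0])>45)&(W[...,2]>8); print(t,m.sum(),np.nanmean(W[m],0).round(1))
E
```

```text
s2 654 [380.1 114.2  26.5]
s4 657 [380.1 114.4  26.5]
side5 653 [380.4 114.2  26.4]
```

I finished the job and handed it in at about 21 s on the robot's clock, well inside the 69 s limit. No verdict is reported back.

**What I did**
1. I pinched the jaw's lug and slid the jaw 27.4 mm until the reducer met the fixed jaw. The first contact left only about 3 N, so I pressed on to about 14–15 N by the wrist sensor and held it.
2. I drew the jaw back 30 mm and let go of the lug.
3. I gripped the reducer across its upright flats and lifted it clear. I then carried it to the inspection camera and held it there with the gripper.

**Last checks before handing in**
- **Position:** the side camera put the small end about 120 mm from the lens. Both stubs were within 2 mm of the line of sight.
- **Angle:** the axis is parallel to the line of sight to within about 0.01 rad.
- **Hold:** the joint speeds were about zero, and the gripper was still closed on the reducer at 32.6 mm. That is 3 mm under its 36 mm, which I put down to the pads giving under 80 N.
- **Jaw gap:** I measured about 109 mm by wrist camera before the pick-up. The side and top views afterwards show the jaw still open.
- **Bystanders:** the top view shows the spare, carton and wrench unchanged. The tee had one check that disagreed: image differences flagged its area in both views. The arm partly hid it from above, and the arm's shadow probably explains the side view. Its position in the depth data is the same to within 0.5 mm since the jaw was shut.

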